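# Right the tipped jar in the lane and put its lid on

## Robot

A 6-joint arm with a two-finger parallel gripper is mounted at the origin on the work surface. World frame = base frame: x ahead of the robot, y to its left, z up, the work surface at z = 0. Lengths are in mm, angles in degrees, forces in N, time in s.
With the tool pointing down it reaches from about 350 to 850 mm from the base axis. Payload 8.1 kg.
Tool frame: the origin (TCP) lies on the centre line of the jaws, within the pads' length; the fingertips stand 19 mm ahead of it and the grasp point (between the pads) is the TCP (r.tip_reach is the z of the fingertips in the tool frame, in mm); z points along the fingers, y is the line along which they close (so a half turn about z gives the same grasp; the last joint's range is limited). The gripper opens to 85 mm and grips with 20 to 120 N. Pads are 22 mm wide; open, the fingers measure 114 mm over their backs; the gripper's body (76 mm by 85 mm) begins 54 mm behind the grasp point. The pads swing forward as they close: fully open they stand 13 mm farther back than shut.
Start: joints at [-76.627, 7.471, 85.268, -0, 87.261, -4.893], TCP at [188.077, -569.765, 250.292] pointing down, gripper open.
Joint ranges: [-169.43, 169.43], [-51.17, 129.36], [1.28, 143.12], [-76.62, 256.62], [0, 156.53], [-152.29, 152.29]. Speed limits (degrees/s): [136.94, 136.94, 159.86, 180, 180, 180].

## Interface

Orientations are given as [roll, pitch, yaw] about the fixed x, y, z axes, in that order (R = Rz(yaw) Ry(pitch) Rx(roll)).
In Python, from bench import r gives the robot as it stands. The module is installed in compiled form; this text tells all that it offers.
- The arm moves only by the shell command python3 -m handwheel 'ROWS' [FORCE]. ROWS is JSON, a list of rows, each a list of 7 numbers: the shift along the tool's x, y, z in m, then the turn, a rotation vector about the tool's x, y, z in degrees, then the finger opening in m, from 0 to 0.0854. In form: [[tx, ty, tz, ax, ay, az, claw], ...]. A call has 1 to 8 rows; each row shifts and turns the commanded pose from where the row before left it, along the tool's axes as they then stand; what a row does not reach is not made up. A row lasts 1/12 s, in which the tool goes at most 41.7 mm and 7.16 degrees, less where a joint would pass 70% of its speed; a pose out of reach is approached as far as the arm can. A call with a gripper value outside its range is refused whole. The fingers move at their own pace and stop on an object; FORCE is the grip in N (left out, the last holds). Time passes only in rows, so rows that do not move let the fingers close. It gives the time, the measured TCP pose, the force, the opening and the grip force at its end, in the units of the state.
- r.sense(): the state, without advancing time (a new reading comes with each control period).
- r.snapshot(name): name is "scene" or "top" or "wrist"; returns (picture, depth): 420x560x3 uint8, blue, green, red; 420x560 float32, mm along the optical axis (not along the pixel's ray), 0 where there is no reading.
- r.calibration(name): a dict with "vfov" (degrees; the focal length in pixels is half the picture's height over the tangent of half this angle, whatever the lens; pixels are square), "cx", "cy" (the principal point, pixels), "dist" ([k1, k2, p1, p2, k3] as OpenCV has them; the pictures are not rectified), "rvec" (rotation vector, rad) and "tvec" (3), from world to camera coordinates, as OpenCV has them; the wrist camera has in their place "tool_from_camera" (4x4, takes a point from camera to tool coordinates, whose origin is the TCP and whose axes are the flange's). Camera axes: x right, y down, z forward; pixel columns grow to the right and rows downward; lengths in mm; the calibration is good to about 2 mm. A picture is of the moment at which its call begins: read the wrist's pose just before it. calibration takes no time and is no camera call.
- r.hand_in(): hands the job in; it is judged then, once.
The state is a dict: "time": time; "joint_pos": joint angles; "qd": joint speeds; "joint_efforts": joint torques, N m; "tool_pos": TCP position; "tcp_rot": TCP orientation; "ft_force": force on the tool from outside, world axes, zero at the start; "wrist_torque": the same for the moment, N m; "finger_gap": finger opening in mm; "grip_force": force on a finger pad.
Only numpy, scipy, OpenCV 4.12 (cv2) and the standard library are available. Lean on these libraries where they do the work, as an engineer would, in place of code of your own. Each camera call takes 0.05 s, during which the arm holds its last target. There are 200 camera calls.

## Task

The open square jar has tipped over in the aluminium bench tray. Gently stand it upright on the tray floor between its two neighbours, without dropping it or letting it fall into place and leaving the other containers in the tray where they stand; then set its loose lid, which lies on the bench, on its mouth so that it sits seated and level.

Things in the scene. Friction and masses are not known exactly. Their poses are not given: they have to be found in the camera images.
- lane: Fixed low aluminium tray (the lane), 98 mm across (its x) by 492 mm long (its y, the lane's direction); x points away from the robot. Origin: centre of its underside. Inside 86 by 480 mm, floor 5 mm thick (top at z 5), walls 6 mm thick, all with their top at z 53. It may stand turned up to 0.2 rad.
- jar: White square jar, no lid, 0.22 to 0.42 kg: body 60 by 60 mm, 112 high, then a round neck 58 across to 124 mm. Origin: centre of its underside; z up through its mouth. It starts leaning about 40 degrees away from the robot (to lane +x), its far face on the far wall's top, its raised foot edge on the near wall; its side faces that look along the lane are free, 40 mm or more from the neighbours.
- jar_rim (a point): Centre of the jar's mouth at the top of the rim, 124 mm above the jar's origin along its z. The round mouth is 48 mm across and 39 mm deep; nothing stands above it.
- lid: Loose black plastic lid, 60 g, standing level on the bench before the tray, left or right: round spigot below 39 mm across, 8 high; disc 62 across, z 8 to 14; round knob 26 across, z 14 to 42. Origin: centre of the spigot's underside; z up. Seated, the spigot hangs in the mouth with 4.5 mm to spare all round, the disc lies on the rim, and the origin is 8 mm below the rim.
- closed_jar: Neighbour: the same square jar with such a lid on, 158 mm high in all, loose, standing in the tray on one side (left or right) of the tipped jar, 125 to 150 mm from the lane's middle. Origin: centre of its underside.
- round_bottle: Neighbour: white round bottle, diameter 62 mm, 165 mm high, loose, standing in the tray on the other side of the tipped jar, 125 to 150 mm from the lane's middle. Origin: centre of its underside.
- small_bottle: Small amber bottle, diameter 40 mm, 85 mm high, loose, standing in the tray's left (+y) end. Origin: centre of its underside.
- puck: Plaster disc, diameter 66 mm, 24 mm high, without a knob, lying on the bench on the side where the lid is not. Not part of the job. Origin: centre of its underside.
There are look-alikes about, which are no part of the job. Leave any green look-alike of the jar alone.

How it is judged (in metres and radians):
On the way:
1. the jar stands upright on the tray floor between its neighbours, let go and at rest (angle between jar's own z axis and vertical below 0.09 rad and z of jar in the frame of lane between -0.001 and 0.011 m and x of jar in the frame of lane between -0.025 and 0.025 m and y of jar in the frame of lane between -0.1 and 0.1 m and linear speed of jar below 0.02 m/s and contact force between the fingers and jar below 0.05 N), for 0.2 s.
At the end, for the whole second after the job is handed in: Jar upright (0.09 rad), at rest on the tray floor between its neighbours, within 25 mm of the centre line; lid within 8 mm of the mouth's centre, level on the rim (0.07 rad), its origin 113 to 119.5 mm above the jar's; both let go. Other tray containers upright (0.1 rad), moved under 25 mm (all of step 1 and horizontal distance between lid and jar_rim below 0.008 m and angle between the z axis of lid and the z axis of jar, either way round below 0.07 rad and z of lid in the frame of jar between 0.113 and 0.1195 m and angle between lid's own z axis and vertical below 0.12 rad and linear speed of lid below 0.02 m/s and angle between each of closed_jar, round_bottle, small_bottle's own z axis and vertical below 0.1 rad and distance of each of closed_jar, round_bottle, small_bottle from where it was at the start of the episode below 0.025 m and contact force between the fingers and lid below 0.05 N); the robot touches nothing.
It fails at once if another container in the tray knocked over (tilted more than 0.35 rad) (angle between any of closed_jar, round_bottle, small_bottle's own z axis and vertical above 0.35 rad).
It fails at once if the jar dropped: moving faster than 0.5 m/s while the fingers do not touch it (linear speed of jar above 0.5 m/s and contact force between the fingers and jar below 0.05 N).
It fails at once if the jar let fall or slammed upright: turning faster than 4 rad/s (angular speed of jar above 4 rad/s).
It also fails if it takes over 54 s, if anything falls off the work surface, if the arm or the gripper's body presses on something with over 40 N, if the wrist force passes 120 N, or if a joint passes its speed limit or range.

## Working session

There is one attempt and no reset: what is moved stays moved. The work goes in short steps, Python scripts to look and compute and a shell command to move; the robot and the scene stay as the last step left them, time stands still between calls to the robot, and variables do not carry over. Pictures are saved under pics/ and viewed, at most 10 in all, crops included, and the job is handed in when it is done.

```bash
mkdir -p pics; cat > h.py <<'E'
import numpy as np, cv2
from bench import r
from scipy.spatial.transform import Rotation as R
def cam(n):
    c=r.calibration(n); f=210/np.tan(np.radians(c["vfov"])/2)
    return np.array([[f,0,c["cx"]],[0,f,c["cy"]],[0,0,1]]),np.array(c["dist"],float),c
def pose():
    s=r.sense(); T=np.eye(4); T[:3,:3]=R.from_euler('xyz',s["tcp_rot"],degrees=True).as_matrix(); T[:3,3]=s["tool_pos"]; return T,s
def w2c(n):
    K,d,c=cam(n)
    if n=="wrist":
        T,_=pose(); W=T@np.array(c["tool_from_camera"]); return K,d,W
    M=np.eye(4); M[:3,:3]=cv2.Rodrigues(np.array(c["rvec"],float))[0]; M[:3,3]=np.ravel(c["tvec"]); return K,d,np.linalg.inv(M)
def cloud(dep,K,d,W):
    v,u=np.mgrid[0:420,0:560]
    p=cv2.undistortPoints(np.stack([u,v],-1).reshape(-1,1,2).astype(float),K,d).reshape(420,560,2)
    P=np.dstack([p*dep[...,None],dep]); P=P@W[:3,:3].T+W[:3,3]; P[dep==0]=np.nan; return P
def shot(n):
    K,d,W=w2c(n); im,dep=r.snapshot(n); return im,dep,cloud(dep,K,d,W)
E
python3 - <<'E'
from h import *
s=r.sense(); print(s)
a,da,A=shot("scene"); b,db,B=shot("top")
np.savez("first.npz",a=a,A=A,b=b,B=B)
cv2.imwrite("pics/scene.png",a); cv2.imwrite("pics/top.png",b)
for n in("scene","top"): print(n,w2c(n)[2].round(2), r.calibration(n)["vfov"])
E
```

```text
{'time': 0.0, 'joint_pos': array([-7.66293489e+01,  7.51515938e+00,  8.53304207e+01, -1.41092631e-03,
        8.72601276e+01, -4.89304843e+00]), 'qd': array([-0.00440846, -0.02328475,  0.07941672, -0.06338529,  0.06765166,
        0.00912017]), 'joint_efforts': array([-6.83418803e-04, -5.69390273e+01, -5.00553668e+01, -3.03683009e-04,
        1.45418869e-02,  1.95795047e-05]), 'tool_pos': array([ 187.92827991, -569.26756886,  249.23291248]), 'tcp_rot': array([-1.79894557e+02, -7.61238777e-03,  1.82637613e+01]), 'ft_force': array([-0.34468718,  0.11285254, -0.24532327]), 'wrist_torque': array([-0.00497567, -0.05909043, -0.02419204]), 'grip_force': 0.0, 'finger_gap': 85.12392602074958}
scene [[-7.30000e-01  5.50000e-01 -4.10000e-01  1.08603e+03]
 [ 6.90000e-01  5.80000e-01 -4.30000e-01  6.81470e+02]
 [ 0.00000e+00 -6.00000e-01 -8.00000e-01  1.14114e+03]
 [ 0.00000e+00  0.00000e+00  0.00000e+00  1.00000e+00]] 42.91846914349754
top [[-0.0000e+00 -9.9000e-01  1.5000e-01  3.5892e+02]
 [-1.0000e+00  0.0000e+00  1.0000e-02  1.0053e+02]
 [-1.0000e-02 -1.5000e-01 -9.9000e-01  1.2337e+03]
 [ 0.0000e+00  0.0000e+00  0.0000e+00  1.0000e+00]] 53.89389257993251
```

View pics/scene.png

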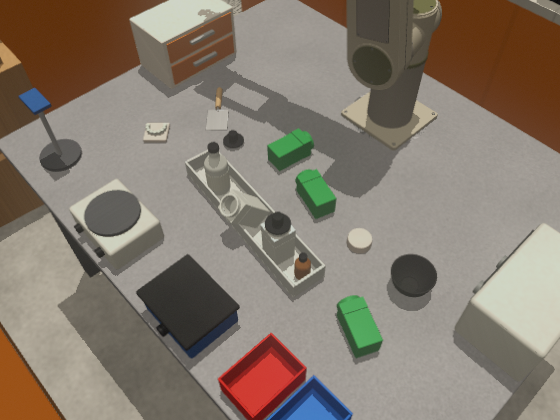

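View pics/top.png

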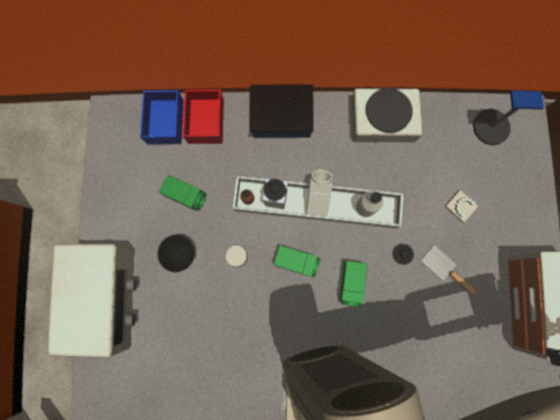

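The tipped white jar is at top (320,190) and scene (240,205). The closed jar is at top (275,190), the round bottle at (371,201) and the small amber bottle at (247,197). The lid is black with a knob at (403,254).

Look-alikes:
- **For the jar:** closed jar (275,190), bottle (371,201), and green jars at (183,192), (297,261) and (355,283).
- **For the lid:** puck (236,256, pale, no knob), bowl (177,252), and the lid on the closed jar.

I choose the white open jar at (320,190) and the black knobbed lid at (403,254).

```bash
python3 - <<'E'
from h import *
z=np.load("first.npz"); a,A,b,B=[z[k] for k in("a","A","b","B")]
crop=np.hstack([cv2.resize(b[150:240,225:415],None,fx=4,fy=4)[:, :760]]); c2=cv2.resize(b[235:275,370:440],None,fx=4,fy=4)
full=np.zeros((530,760,3),np.uint8); full[:360]=crop; full[365:525,:280]=c2; cv2.imwrite("pics/crop.png",full)
for nm,P,im in(("scene",A,a),("top",B,b)):
    # lane wall tops: z 48..58, low saturation
    x,y,zz=P[...,0],P[...,1],P[...,2]
    print(nm,"bench z",np.nanmedian(zz[(abs(zz)<15)]))
    m=(abs(zz-53)<5)&(x>350)&(x<680)&(y>-300)&(y<300)
    n,l,s,c=cv2.connectedComponentsWithStats(m.astype(np.uint8))
    for i in range(1,n):
        if s[i,4]>40: print(" z53",s[i],np.nanmedian(P[l==i],0).round(0))
    g=cv2.cvtColor(im,cv2.COLOR_BGR2HSV)
    allm=(zz>30)&(x>400)&(x<700)&(y>-320)&(y<300)&(g[...,1]<120)
    Q=P[allm&(zz<60)][:,:2].astype(np.float32); print(cv2.minAreaRect(Q))
    # lid: dark, z 3..50
    m=(zz>5)&(zz<60)&(im.max(2)<70)&(x<520)&(x>330)&(abs(y)<300)
    n,l,s,c=cv2.connectedComponentsWithStats(m.astype(np.uint8))
    for i in range(1,n):
        if s[i,4]>15:
            q=P[l==i]; print(" dark",s[i],np.nanmedian(q,0).round(1),np.nanmin(q,0).round(),np.nanmax(q,0).round())
E
```

```text
scene bench z -0.14080734629442304
 z53 [267 145  30  15  78] [399. -64.  53.]
 z53 [185 150  36  53 186] [ 607. -188.   52.]
 z53 [227 160  49  53 192] [532. -23.  53.]
 z53 [207 175  23  12  59] [ 587. -108.   54.]
 z53 [305 191  32  18  84] [439. 128.  53.]
 z53 [238 216  88  72 492] [633. 197.  52.]
 z53 [262 240  33  18  73] [623. 163.  54.]
 z53 [295 263  16   9  41] [609. 236.  55.]
((508.6014404296875, 5.4566650390625), (528.7413330078125, 246.35629272460938), 83.6292953491211)
 dark [224 131  19  17 248] [ 434.7 -231.6   15.3] [ 400. -269.    5.] [ 460. -207.   48.]
top bench z -0.6064078781048465
 z53 [233 176 150  49 499] [548.  84.  52.]
 z53 [287 182  23   4  42] [634.  70.  53.]
 z53 [332 186  41   6  77] [616. -86.  51.]
 z53 [375 191  28  36 164] [ 563. -221.   51.]
((508.00054931640625, 4.6602783203125), (528.50537109375, 241.82913208007812), 83.85248565673828)
 dark [393 244  20  20 304] [ 427.1 -234.3   14.2] [ 400. -266.    7.] [ 457. -209.   47.]
 dark [341 262   5  26  41] [372.2 -58.4  23.8] [332. -63.   8.] [405. -53.  45.]
```

View pics/crop.png

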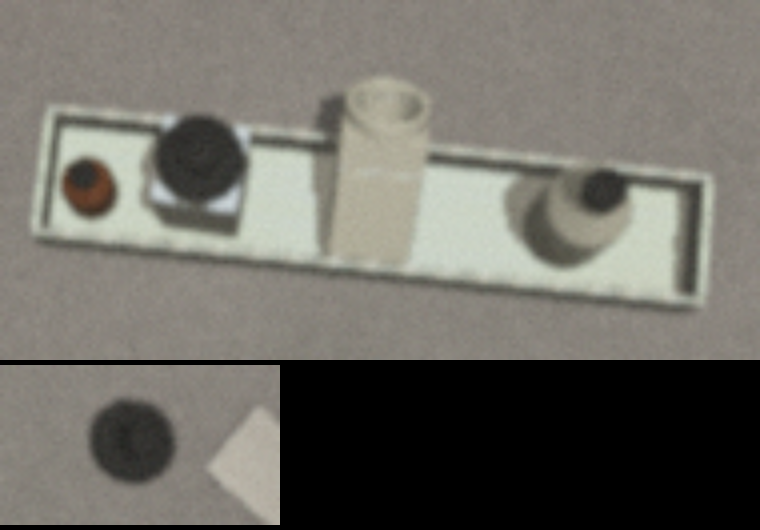

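```bash
cat >> h.py <<'E'
def ray(n,uv,z):
    K,d,W=w2c(n); p=cv2.undistortPoints(np.array(uv,float).reshape(-1,1,2),K,d).reshape(-1,2)
    D=np.c_[p,np.ones(len(p))]@W[:3,:3].T; o=W[:3,3]; return o+D*((z-o[2])/D[:,2])[:,None]
E
python3 - <<'E'
from h import *
z=np.load("first.npz"); a,A,b,B=[z[k] for k in("a","A","b","B")]
C=np.array([(50,105),(712,175),(703,305),(32,237)])/4+[225-.4,150-.4]
c=ray("top",C,53); print(c.round(1))
S=ray("scene",[(190,151),(188,161),(325,265),(292,291)],53); print("scene corners",S.round(1))
ctr=c.mean(0)[:2]; e=(c[0]+c[3]-c[1]-c[2])[:2]; yaw=np.arctan2(-e[0],e[1])
print("ctr",ctr,"yaw",np.degrees(yaw), np.linalg.norm(e)/2, np.linalg.norm(c[0]-c[3]))
for P,im,nm in((A,a,"scene"),(B,b,"top")):
    L=(P[...,:2]-ctr)@np.array([[np.cos(yaw),-np.sin(yaw)],[np.sin(yaw),np.cos(yaw)]])
    L=np.dstack([L,P[...,2]])
    # neighbours and jar
    m=(abs(L[...,1])<75)&(L[...,2]>60)&(L[...,0]>-60)&(L[...,0]<110)
    q=L[m]; print(nm,len(q),q.min(0).round(),q.max(0).round())
    # plane ransac for up-face
    rng=np.random.default_rng(0); best=0
    for _ in range(400):
        t=q[rng.choice(len(q),3,False)]; n=np.cross(t[1]-t[0],t[2]-t[0]); 
        if np.linalg.norm(n)<1: continue
        n/=np.linalg.norm(n); k=abs((q-t[0])@n)<2.5
        if k.sum()>best: best=k.sum(); kk=k
    t=q[kk]; cc=t.mean(0); n=np.linalg.svd(t-cc)[2][2]; n*=np.sign(n[2]); print(" plane",best,n.round(3),cc.round(1),"tilt",np.degrees(np.arctan2(n[2],-n[0])))
    print(" ext",np.percentile(t,[2,50,98],axis=0).round(1).tolist())
    for nn,lo,hi in(("plus",80,180),("minus",-190,-80)):
        m=(L[...,1]>lo)&(L[...,1]<hi)&(L[...,2]>110)&(abs(L[...,0])<70); q2=L[m]; print(nn,q2.min(0).round(),q2.max(0).round(),np.median(q2,0).round())
E
```

```text
[[ 656.5  250.7   53. ]
 [ 601.9 -234.7   53. ]
 [ 506.1 -223.6   53. ]
 [ 558.1  262.3   53. ]]
scene corners [[ 568.2 -255.7   53. ]
 [ 595.2 -229.2   53. ]
 [ 562.   263.1   53. ]
 [ 667.3  259.4   53. ]]
ctr [580.6485017   13.69461524] yaw -6.262683964066564 488.6041178104326 99.12858834072213
scene 1050 [-29. -30.  60.] [ 81.  34. 139.]
 plane 339 [0.03  0.999 0.025] [34.4 29.9 93.6] tilt 140.3430867405454
 ext [[-7.0, 26.3, 61.6], [35.7, 30.1, 92.7], [70.5, 32.6, 127.2]]
plus [-28.  95. 110.] [ 36. 160. 167.] [ 12. 136. 135.]
minus [ -23. -165.  110.] [  35. -115.  173.] [  11. -136.  128.]
top 848 [-30. -30.  60.] [ 82.  31. 137.]
 plane 473 [-0.769  0.004  0.639] [ 3.5  1.1 97.2] tilt 39.699017437303546
 ext [[-26.6, -28.0, 61.2], [3.5, 1.1, 97.2], [33.8, 29.3, 132.3]]
plus [-29.  94. 110.] [ 35. 156. 167.] [ -3. 123. 134.]
minus [ -24. -171.  110.] [  31. -119.  173.] [  -2. -140.  126.]
```

The crop confirms both choices: the white open jar has its mouth at crop (385,100), and the black disc at (130,440) is the lid. The jar leans 39.7° and its sides lie at lane y ±30.

```bash
cat >> h.py <<'E'
CTR=np.array([580.6,13.7]); YAW=-6.26
def lane(x,y,z):
    c,s=np.cos(np.radians(YAW)),np.sin(np.radians(YAW)); return np.array([CTR[0]+c*x-s*y,CTR[1]+s*x+c*y,z])
def rot(tilt,yaw=YAW): # tilt>0: tool points forward
    return R.from_euler('xyz',[180,0,yaw],degrees=True)*R.from_euler('y',tilt,degrees=True)
def need(p,Rt):
    T,s=pose(); R0=R.from_matrix(T[:3,:3]); d=np.asarray(p)-T[:3,3]
    print("t",round(s["time"],2),"tcp",T[:3,3].round(1),s["tcp_rot"].round(2),"gap",round(s["finger_gap"],1),"F",s["ft_force"].round(1))
    print(" shift now-axes",R0.inv().apply(d).round(1),"target-axes",Rt.inv().apply(d).round(1),"turn",(R0.inv()*Rt).as_rotvec(degrees=True).round(2))
E
python3 - <<'E'
from h import *
need(lane(64,.7,250),rot(0)); print(lane(0,0,0))
E
```

```text
t 0.1 tcp [ 188.  -569.3  249.3] [-1.7991e+02 -1.0000e-02  1.8270e+01] gap 85.4 F [ 1.  -0.3  1.3]
 shift now-axes [ 6.141e+02 -4.047e+02  1.000e-01] target-axes [ 390.7 -623.1   -0.7] turn [-9.000e-02  1.000e-02  2.453e+01]
[580.6  13.7   0. ]
```

```bash
python3 -m handwheel '[[0,0,0,0,0,6.13,0.0854],[0,0,0,0,0,6.13,0.0854],[0,0,0,0,0,6.13,0.0854],[0,0,0,0,0,6.13,0.0854],[0.020,-0.033,0,0,0,0,0.0854],[0.020,-0.033,0,0,0,0,0.0854],[0.020,-0.033,0,0,0,0,0.0854],[0.020,-0.033,0,0,0,0,0.0854]]' 60
python3 -m handwheel '[[0.020,-0.033,0,0,0,0,0.0854],[0.020,-0.033,0,0,0,0,0.0854],[0.020,-0.033,0,0,0,0,0.0854],[0.020,-0.033,0,0,0,0,0.0854],[0.020,-0.033,0,0,0,0,0.0854],[0.020,-0.033,0,0,0,0,0.0854],[0.020,-0.033,0,0,0,0,0.0854],[0.020,-0.033,0,0,0,0,0.0854]]'
python3 -m handwheel '[[0.020,-0.033,0,0,0,0,0.0854],[0.020,-0.033,0,0,0,0,0.0854],[0.020,-0.033,0,0,0,0,0.0854],[0.020,-0.033,0,0,0,0,0.0854],[0,0,0,0,-5,0,0.0854],[0,0,0,0,-5,0,0.0854],[0,0,0,0,-5,0,0.0854],[0,0,0,0,-5,0,0.0854]]'
python3 - <<'E'
from h import *
g=lane(32.9,.7,87); b=rot(-20)
need(g-b.apply([0,0,90]),b)
im,d,P=shot("wrist"); cv2.imwrite("pics/w1.png",im); np.savez("w1.npz",im=im,P=P)
print(r.sense()["joint_pos"].round(0))
E
```

```text
time: 0.77
tool_pos: [282.3, -445.7, 249.6]
tcp_rot: [-179.9, 0.0, -6.3]
ft_force: [0.8, 0.3, 0.3]
finger_gap: 85.1
grip_force: 0.0
time: 1.43
tool_pos: [470.4, -200.4, 250.0]
tcp_rot: [-180.0, 0.0, -6.3]
ft_force: [-0.1, -0.9, 0.1]
finger_gap: 85.4
grip_force: 0.0
time: 2.1
tool_pos: [563.8, -79.3, 250.5]
tcp_rot: [180.0, 20.2, -6.2]
ft_force: [-0.2, -0.3, -0.3]
finger_gap: 85.0
grip_force: 0.0
t 2.1 tcp [563.8 -79.3 250.5] [179.99  20.22  -6.21] gap 85.0 F [-0.2 -0.3 -0.3]
 shift now-axes [ 93.2 -94.9  49.7] target-axes [ 93.  -95.   50.1] turn [0.03 0.22 0.05]
[-12.  22.  71.  -2. 108.  84.]
```

View pics/w1.png

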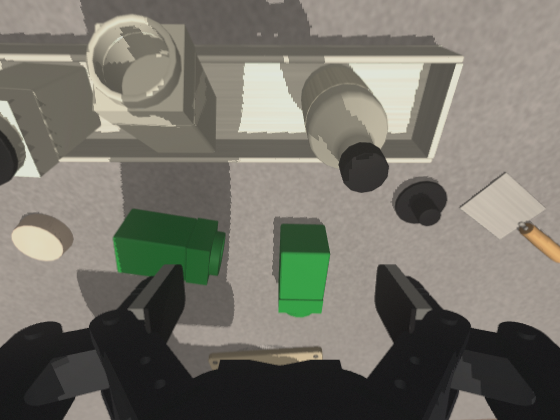

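The wrist view shows the jar mouth at (133,60), clear of the bottle on the right at (345,115) and the closed jar at the left edge. The lid is at (420,203).

```bash
python3 -m handwheel '[[0.031,-0.024,0,0,0,0,0.0854],[0.031,-0.024,0,0,0,0,0.0854],[0.031,-0.024,0,0,0,0,0.0854],[0,-0.023,0,0,0,0,0.0854],[0,0,0.025,0,0,0,0.0854],[0,0,0.025,0,0,0,0.0854],[0,0,0,0,0,0,0.0854]]'
python3 - <<'E'
from h import *
b=rot(-20); need(lane(32.9,.7,87),b)
im,d,P=shot("wrist"); cv2.imwrite("pics/w2.png",im)
L=np.dstack([(P[...,:2]-CTR)@rot(0).as_matrix()[:2,:2]*[1,-1],P[...,2]])
m=(abs(L[...,1])<50)&(L[...,2]>60)&(L[...,2]<142)&(L[...,0]>-60)&(L[...,0]<110); q=L[m]
print(len(q),np.percentile(q,[1,50,99],axis=0).round(1).tolist())
E
```

```text
time: 2.73
tool_pos: [640.3, 8.0, 165.1]
tcp_rot: [180.0, 20.5, -6.2]
ft_force: [-1.2, 0.7, -1.7]
finger_gap: 85.2
grip_force: 0.0
t 2.73 tcp [640.3   8.  165.1] [179.99  20.51  -6.2 ] gap 85.2 F [-1.2  0.7 -1.7]
 shift now-axes [ 2.   0.1 82.6] target-axes [ 1.3  0.1 82.6] turn [0.03 0.51 0.06]
10730 [[19.6, -29.5, 75.2], [44.0, -0.6, 99.6], [81.3, 28.8, 135.8]]
```

View pics/w2.png

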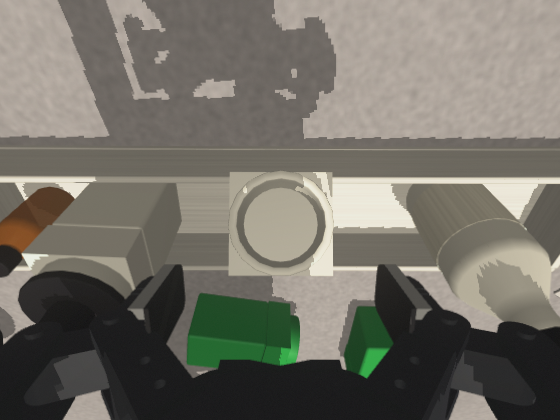

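The jar mouth is centred at (281,223) between the pads, and its sides are square to them. I'll go in, close and lift slightly.

```bash
python3 -m handwheel '[[0.001,0.001,0.025,0,0,0,0.0854],[0.001,0,0.020,0,0,0,0.0854],[0,0,0.015,0,0,0,0.0854],[0,0,0.012,0,0,0,0.0854],[0,0,0.010,0,0,0,0.0854],[0,0,0,0,0,0,0.0854]]' 60
python3 -m handwheel '[[0,0,0,0,0,0,0.068],[0,0,0,0,0,0,0.064],[0,0,0,0,0,0,0.061],[0,0,0,0,0,0,0.058],[0,0,0,0,0,0,0.055],[0,0,0,0,0,0,0.05],[0,0,0,0,0,0,0.05],[0,0,0,0,0,0,0.05]]' 60
python3 - <<'E'
from h import *
b=rot(-20); need(lane(32.9,.7,87),b)
E
```

```text
time: 3.28
tool_pos: [616.9, 8.7, 92.8]
tcp_rot: [180.0, 20.1, -6.3]
ft_force: [-1.1, 0.2, 0.1]
finger_gap: 85.3
grip_force: 0.0
time: 3.95
tool_pos: [619.2, 8.8, 95.8]
tcp_rot: [-180.0, 19.8, -6.2]
ft_force: [0.7, 0.3, 5.6]
finger_gap: 60.5
grip_force: 63.4
t 3.95 tcp [619.2   8.8  95.8] [-179.99   19.81   -6.25] gap 60.5 F [0.7 0.3 5.6]
 shift now-axes [-2.7 -1.3 10.3] target-axes [-2.6 -1.3 10.3] turn [-0.01 -0.19  0.01]
```

```bash
python3 - <<'E'
from h import *
T,s=pose(); J=np.eye(4); th=40
J[:3,:3]=(R.from_euler('z',YAW,degrees=True)*R.from_euler('y',39.7,degrees=True)).as_matrix(); J[:3,3]=lane(-19.5,0,24)
G=np.linalg.inv(T)@J; np.save("G.npy",G); print(G.round(3))
print("up in tool axes",(T[:3,:3].T@[0,0,1]).round(3))
E
python3 -m handwheel '[[0.001,0,-0.003,0,0,0,0.05],[0.002,0,-0.005,0,0,0,0.05],[0.003,0,-0.008,0,0,0,0.05],[0.003,0,-0.009,0,0,0,0.05],[0.003,0,-0.009,0,0,0,0.05],[0.003,0,-0.009,0,0,0,0.05],[0.003,0,-0.009,0,0,0,0.05],[0.003,0,-0.009,0,0,0,0.05]]'
```

```text
[[  0.94    0.      0.34  -30.597]
 [  0.     -1.     -0.     -0.635]
 [  0.34    0.     -0.94   87.357]
 [  0.      0.      0.      1.   ]]
up in tool axes [-0.339 -0.    -0.941]
time: 4.62
tool_pos: [659.0, 4.3, 144.6]
tcp_rot: [-180.0, 20.0, -6.3]
ft_force: [0.1, -0.3, -3.1]
finger_gap: 60.1
grip_force: 65.1
```

The lift's x sign was wrong. The jar moved along its own axis, so it slid clear of the wall harmlessly and is still held. Next I'll raise it further and turn it upright.

```bash
python3 -m handwheel '[[-0.006,0,-0.017,0,0,0,0.05],[-0.006,0,-0.017,0,0,0,0.05],[-0.004,0,-0.010,0,0,0,0.05],[0,0,0,0,3,0,0.05],[0,0,0,0,4,0,0.05],[0,0,0,0,4,0,0.05],[0,0,0,0,4,0,0.05],[0,0,0,0,4,0,0.05]]'
python3 -m handwheel '[[0,0,0,0,4,0,0.05],[0,0,0,0,4,0,0.05],[0,0,0,0,4,0,0.05],[0,0,0,0,4,0,0.05],[0,0,0,0,3,0,0.05],[0,0,0,0,2,0,0.05],[0,0,0,0,0,0,0.05],[0,0,0,0,0,0,0.05]]'
python3 - <<'E'
from h import *
G=np.load("G.npy"); J=np.eye(4); J[:3,:3]=R.from_euler('z',YAW,degrees=True).as_matrix(); J[:3,3]=lane(0,0,5)
X=J@np.linalg.inv(G); need(X[:3,3],R.from_matrix(X[:3,:3])); print("target",X[:3,3].round(1))
T,_=pose(); JJ=T@G; print("jar now",JJ[:3,3].round(1)); print("world x,y,z in tool\n",T[:3,:3].round(3))
a,_,A=shot("scene"); b,_,B=shot("top"); cv2.imwrite("pics/s2.png",np.hstack([cv2.resize(a[100:300,150:350],(400,400)),cv2.resize(b[120:260,220:420],None,fx=2.0,fy=2.0).repeat(1,0)[:280][:,:400].copy() if False else cv2.resize(b[100:300,220:420],(400,400))]))
n=cv2.cvtColor
for nm,P in(("s",A),("t",B)):
    L=np.dstack([(P[...,:2]-CTR)@rot(0).as_matrix()[:2,:2]*[1,-1],P[...,2]])
    m=(abs(L[...,1])<36)&(L[...,2]>70)&(L[...,2]<230)&(L[...,0]>-60)&(L[...,0]<150); q=L[m]
    print(nm,len(q),np.percentile(q,[1,50,99],axis=0).round(1).tolist())
np.savez("s2.npz",a=a,A=A,b=b,B=B)
E
```

```text
time: 5.28
tool_pos: [658.7, 4.3, 191.4]
tcp_rot: [-180.0, 0.7, -6.3]
ft_force: [0.5, -0.3, -2.2]
finger_gap: 60.4
grip_force: 65.4
time: 5.95
tool_pos: [657.7, 4.5, 190.9]
tcp_rot: [-180.0, -19.9, -6.3]
ft_force: [-0.3, -0.2, -2.1]
finger_gap: 60.0
grip_force: 65.5
t 5.95 tcp [657.7   4.5 190.9] [-180.    -19.93   -6.25] gap 60.0 F [-0.3 -0.2 -2.1]
 shift now-axes [-1.057e+02 -1.000e-01  6.100e+01] target-axes [-1.057e+02 -1.000e-01  6.100e+01] turn [ 0.   -0.05 -0.01]
target [579.6  13.2  97.6]
jar now [658.8   5.   98.4]
world x,y,z in tool
 [[ 0.934 -0.109  0.339]
 [-0.102 -0.994 -0.037]
 [ 0.341 -0.    -0.94 ]]
s 1328 [[52.2, -32.6, 103.3], [91.0, 22.2, 182.6], [110.3, 34.7, 227.1]]
t 13 [[104.0, 4.4, 207.3], [107.6, 18.8, 210.4], [109.6, 28.8, 223.2]]
```

View pics/s2.png

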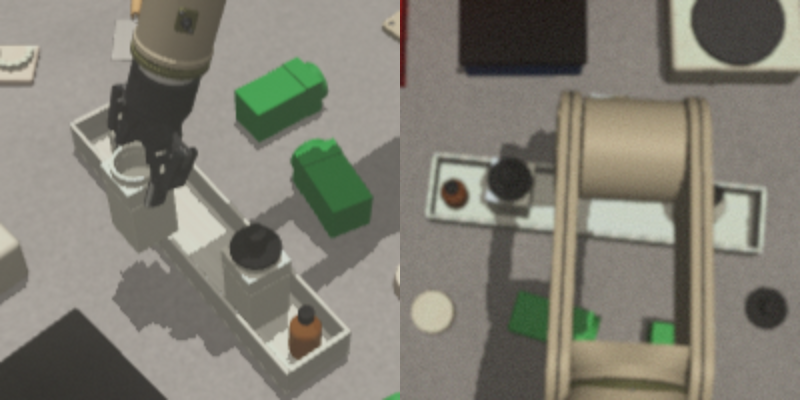

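```bash
python3 - <<'E'
from h import *
z=np.load("s2.npz"); P=z["A"]; M=z["a"]
L=np.dstack([(P[...,:2]-CTR)@rot(0).as_matrix()[:2,:2]*[1,-1],P[...,2]])
g=cv2.cvtColor(M,cv2.COLOR_BGR2HSV)
for nm,m in(("xface",(abs(L[...,1])<24)&(abs(L[...,0]-110)<14)),("yface",(L[...,0]>50)&(L[...,0]<105)&(L[...,1]>26)&(L[...,1]<36))):
    m&=(L[...,2]>100)&(L[...,2]<205)&(M.max(2)>85); q=L[m]
    for _ in range(4):
        c=np.median(q,0); n=np.linalg.svd(q-q.mean(0))[2][2]; d=abs((q-q.mean(0))@n); q=q[d<max(1.5,2*d.std())]
    print(nm,len(q),q.mean(0).round(1),n.round(3), "angle to vertical",np.degrees(np.arcsin(n[2])).round(2), q.min(0).round(),q.max(0).round())
E
```

```text
xface 216 [109.3   0.2 155.2] [ 1.    -0.003  0.005] angle to vertical 0.27 [108. -24. 101.] [111.  24. 204.]
yface 332 [ 80.   29.5 145.1] [-0.007 -1.    -0.001] angle to vertical -0.07 [ 51.  28. 100.] [105.  31. 205.]
```

The jar hangs upright (0.3° off) at lane (79,−0.5), with its foot near z 98. I'll move it back over the tray and then lower it.

```bash
python3 -m handwheel '[[-0.006,0,-0.002,0,0,0,0.05],[-0.012,0,-0.0045,0,0,0,0.05],[-0.014,0,-0.005,0,0,0,0.05],[-0.014,0,-0.005,0,0,0,0.05],[-0.014,0,-0.005,0,0,0,0.05],[-0.010,0,-0.0035,0,0,0,0.05],[-0.0045,0,-0.0018,0,0,0,0.05],[0,0,0,0,0,0,0.05]]'
python3 - <<'E'
from h import *
G=np.load("G.npy"); T,s=pose(); J=T@G; print(T[:3,3].round(1),"jar lane",((J[:2,3]-CTR)@rot(0).as_matrix()[:2,:2]*[1,-1]).round(1),J[2,3].round(1))
E
```

```text
time: 6.72
tool_pos: [578.9, 13.2, 190.5]
tcp_rot: [-180.0, -20.0, -6.2]
ft_force: [-0.3, -0.5, -1.9]
finger_gap: 60.0
grip_force: 65.5
[578.9  13.2 190.5] jar lane [-0.5 -0. ] 98.0
```

```bash
python3 -m handwheel '[[-0.002,0,0.005,0,0,0,0.05],[-0.0035,0,0.0095,0,0,0,0.05],[-0.0035,0,0.0095,0,0,0,0.05],[-0.0035,0,0.0095,0,0,0,0.05],[-0.0035,0,0.0095,0,0,0,0.05],[-0.0035,0,0.0095,0,0,0,0.05],[-0.0035,0,0.0095,0,0,0,0.05],[-0.0035,0,0.0095,0,0,0,0.05]]'
python3 - <<'E'
from h import *
G=np.load("G.npy"); T,s=pose(); J=T@G; print(T[:3,3].round(1),"jar lane",((J[:2,3]-CTR)@rot(0).as_matrix()[:2,:2]*[1,-1]).round(1),J[2,3].round(1))
a,_,A=shot("scene"); cv2.imwrite("pics/s3.png",cv2.resize(a[130:300,170:340],(680,595)[::1] if False else (595,595)))
E
```

```text
time: 7.38
tool_pos: [578.8, 13.1, 112.7]
tcp_rot: [180.0, -20.0, -6.3]
ft_force: [-0.3, -0.1, -3.0]
finger_gap: 60.6
grip_force: 65.5
[578.8  13.1 112.7] jar lane [-0.7 -0.1] 20.2
```

View pics/s3.png

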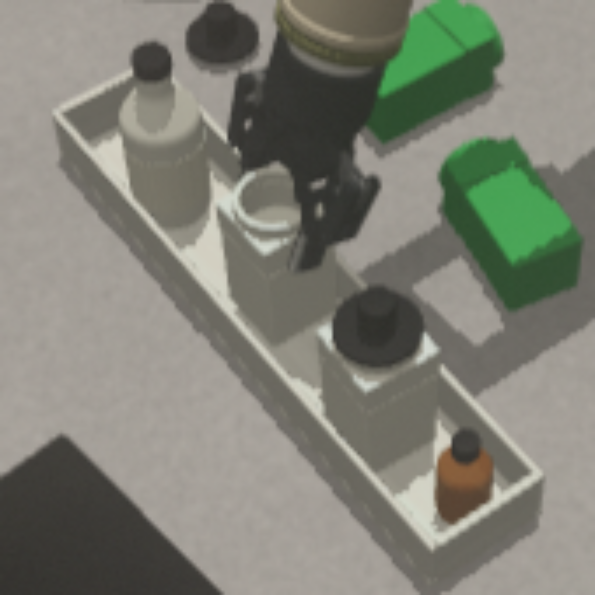

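The jar is upright inside the tray with its mouth at (268,198), and its neighbours haven't moved. The foot is about 15 mm above the floor, so I'll lower it slowly and watch the force.

```bash
python3 -m handwheel '[[-0.001,0,0.003,0,0,0,0.05],[-0.001,0,0.003,0,0,0,0.05],[-0.001,0,0.003,0,0,0,0.05],[-0.0007,0,0.002,0,0,0,0.05],[-0.0003,0,0.001,0,0,0,0.05],[-0.0003,0,0.001,0,0,0,0.05],[0,0,0,0,0,0,0.05],[0,0,0,0,0,0,0.05]]'
python3 -m handwheel '[[-0.0003,0,0.001,0,0,0,0.05],[0,0,0,0,0,0,0.05],[-0.0003,0,0.001,0,0,0,0.05],[0,0,0,0,0,0,0.05]]'
```

```text
time: 8.1
tool_pos: [579.5, 13.1, 100.7]
tcp_rot: [-180.0, -20.0, -6.3]
ft_force: [-0.2, 0.1, -3.2]
finger_gap: 60.0
grip_force: 65.5
time: 8.43
tool_pos: [579.5, 13.1, 98.2]
tcp_rot: [-180.0, -20.0, -6.3]
ft_force: [-0.5, -0.8, -2.9]
finger_gap: 59.8
grip_force: 65.5
```

```bash
python3 -m handwheel '[[-0.0003,0,0.001,0,0,0,0.05],[0,0,0,0,0,0,0.05],[0,0,0,0,0,0,0.05]]'
python3 -m handwheel '[[-0.0003,0,0.001,0,0,0,0.05],[0,0,0,0,0,0,0.05],[0,0,0,0,0,0,0.05]]'
```

```text
time: 8.68
tool_pos: [579.6, 13.0, 97.4]
tcp_rot: [180.0, -20.0, -6.3]
ft_force: [0.2, 0.0, -2.3]
finger_gap: 60.2
grip_force: 65.5
time: 8.93
tool_pos: [580.2, 13.1, 97.3]
tcp_rot: [-180.0, -20.1, -6.3]
ft_force: [-3.9, 0.2, 5.2]
finger_gap: 60.4
grip_force: 66.2
```

The jar has reached the floor (+5 N upward). I'll ease the grip and open slowly.

```bash
python3 -m handwheel '[[0,0,0,0,0,0,0.058],[0,0,0,0,0,0,0.059],[0,0,0,0,0,0,0.060],[0,0,0,0,0,0,0.061],[0,0,0,0,0,0,0.063],[0,0,0,0,0,0,0.066],[0,0,0,0,0,0,0.075],[0,0,0,0,0,0,0.0854]]' 20
python3 -m handwheel '[[0,0,0,0,0,0,0.0854],[0,0,0,0,0,0,0.0854],[0,0,0,0,0,0,0.0854]]'
python3 - <<'E'
from h import *
a,_,P=shot("scene"); np.savez("s4.npz",a=a,P=P); print(pose()[0].round(3))
L=np.dstack([(P[...,:2]-CTR)@rot(0).as_matrix()[:2,:2]*[1,-1],P[...,2]])
for nm,m in(("xface",(abs(L[...,1])<24)&(abs(L[...,0]-30)<14)),("yface",(L[...,0]>-22)&(L[...,0]<25)&(L[...,1]>24)&(L[...,1]<38))):
    m&=(L[...,2]>60)&(L[...,2]<115)&(a.max(2)>85); q=L[m]
    for _ in range(4):
        n=np.linalg.svd(q-q.mean(0))[2][2]; d=abs((q-q.mean(0))@n); q=q[d<max(1.5,2*d.std())]
    print(nm,len(q),q.mean(0).round(1),n.round(3), q.min(0).round(),q.max(0).round())
E
```

```text
time: 9.6
tool_pos: [579.6, 13.0, 96.3]
tcp_rot: [180.0, -20.0, -6.3]
ft_force: [-0.3, 0.5, 0.4]
finger_gap: 84.8
grip_force: 0.0
time: 9.85
tool_pos: [579.6, 13.0, 96.3]
tcp_rot: [180.0, -20.0, -6.3]
ft_force: [-0.2, -0.1, 0.9]
finger_gap: 85.0
grip_force: 0.0
[[ 9.34000e-01 -1.09000e-01  3.40000e-01  5.79625e+02]
 [-1.02000e-01 -9.94000e-01 -3.70000e-02  1.30350e+01]
 [ 3.42000e-01  0.00000e+00 -9.40000e-01  9.62510e+01]
 [ 0.00000e+00  0.00000e+00  0.00000e+00  1.00000e+00]]
xface 113 [30.9  0.9 88.2] [ 1.    -0.003  0.002] [ 30. -23.  60.] [ 32.  23. 115.]
yface 93 [11.2 30.1 88.5] [ 0.    -1.    -0.021] [-10.  28.  60.] [ 25.  32. 115.]
```

```bash
python3 -m handwheel '[[0,0,-0.010,0,0,0,0.0854],[0,0,-0.025,0,0,0,0.0854],[0,0,-0.035,0,0,0,0.0854],[0,0,-0.035,0,0,0,0.0854],[0,0,-0.035,0,0,0,0.0854],[0,0,0,0,-6.7,0,0.0854],[0,0,0,0,-6.7,0,0.0854],[0,0,0,0,-6.6,0,0.0854]]'
python3 - <<'E'
from h import *
print(r.tip_reach); need([400,-237,230],rot(0))
E
```

```text
time: 10.57
tool_pos: [532.6, 18.4, 233.3]
tcp_rot: [-180.0, -0.2, -6.2]
ft_force: [-0.3, 0.2, -0.3]
finger_gap: 85.3
grip_force: 0.0
19.0
t 10.57 tcp [532.6  18.4 233.3] [-179.97   -0.2    -6.23] gap 85.3 F [-0.3  0.2 -0.3]
 shift now-axes [-104.1  268.3    2.8] target-axes [-104.   268.4    3.3] turn [-0.03 -0.2   0.03]
```

```bash
python3 -m handwheel '[[-0.014,0.034,0,0,0,0,0.0854],[-0.014,0.034,0,0,0,0,0.0854],[-0.014,0.034,0,0,0,0,0.0854],[-0.014,0.034,0,0,0,0,0.0854],[-0.014,0.034,0,0,0,0,0.0854],[-0.014,0.034,0,0,0,0,0.0854],[-0.014,0.034,0,0,0,0,0.0854],[-0.006,0.030,0,0,0,0,0.0854]]'
python3 -m handwheel '[[0,0,0,0,0,0,0.0854],[0,0,0,0,0,0,0.0854]]'
python3 - <<'E'
from h import *
im,d,P=shot("wrist"); cv2.imwrite("pics/w3.png",im)
zz=P[...,2]; near=(abs(P[...,0]-430)<60)&(abs(P[...,1]+237)<60)
k=near&(zz>38)&(zz<50); q=P[k]; print("knob top",k.sum(),q.mean(0).round(1),q.min(0).round(1),q.max(0).round(1))
dk=near&(zz>10)&(zz<18); q=P[dk]; print("disc",dk.sum(),q.min(0).round(1),q.max(0).round(1),cv2.minEnclosingCircle(q[:,:2].astype(np.float32)))
v,u=np.nonzero(k); print("px",u.mean(),v.mean()); c=q.mean(0)
need([*P[k].mean(0)[:2],90],rot(0))
E
```

```text
time: 11.23
tool_pos: [397.6, -238.4, 228.8]
tcp_rot: [180.0, -0.0, -6.3]
ft_force: [0.5, 0.6, -0.2]
finger_gap: 85.2
grip_force: 0.0
time: 11.4
tool_pos: [398.8, -238.0, 228.6]
tcp_rot: [180.0, -0.0, -6.5]
ft_force: [0.0, 0.8, 1.1]
finger_gap: 85.5
grip_force: 0.0
knob top 542 [ 428.4 -241.1   41.4] [ 415.7 -253.6   38.7] [ 440.5 -228.4   43.7]
disc 2119 [ 397.6 -271.5   10. ] [ 458.6 -210.6   17.8] ((428.0184326171875, -241.1428985595703), 30.868770599365234)
px 278.7749077490775 164.4188191881919
t 11.45 tcp [ 399.3 -236.9  228.4] [-1.7999e+02 -3.0000e-02 -6.3600e+00] gap 85.5 F [ 0.9  0.6 -0. ]
 shift now-axes [ 29.3   0.9 138.4] target-axes [ 29.4   0.9 138.4] turn [-0.01 -0.03 -0.1 ]
```

View pics/w3.png

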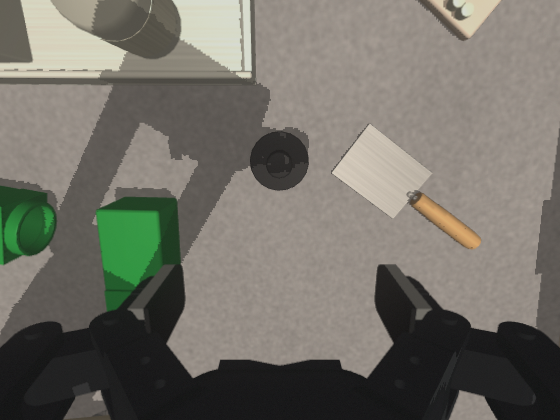

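The lid is at (279,163), with the knob centre at (428,−241) in the world. The green jar at (140,245) and the trowel at (380,170) are clear of the fingers. I'll go down onto the knob.

```bash
python3 -m handwheel '[[0.015,0.001,0.020,0,0,0,0.0854],[0.0145,0,0.030,0,0,0,0.0854],[0,0,0.035,0,0,0,0.0854],[0,0,0.035,0,0,0,0.075],[0,0,0.030,0,0,0,0.060],[0,0,0.020,0,0,0,0.060],[0,0,0.015,0,0,0,0.060],[0,0,0.005,0,0,0,0.060]]'
python3 -m handwheel '[[0,0,0,0,0,0,0.060]]'
python3 - <<'E'
from h import *
need([428.3,-241.1,37],rot(0))
E
```

```text
time: 12.12
tool_pos: [427.6, -238.1, 35.0]
tcp_rot: [-179.8, 0.2, -6.1]
ft_force: [-0.5, 0.0, 0.1]
finger_gap: 60.1
grip_force: 0.0
time: 12.2
tool_pos: [428.2, -239.1, 36.6]
tcp_rot: [-179.9, 0.1, -6.2]
ft_force: [-0.2, -0.1, -0.3]
finger_gap: 59.6
grip_force: 0.0
t 12.2 tcp [ 428.2 -239.1   36.6] [-1.799e+02  1.500e-01 -6.150e+00] gap 59.6 F [-0.2 -0.1 -0.3]
 shift now-axes [ 0.3  2.  -0.4] target-axes [ 0.3  2.  -0.4] turn [-0.1   0.15  0.11]
```

```bash
python3 -m handwheel '[[0,0.001,-0.001,0,0,0,0.050],[0,0,0,0,0,0,0.040],[0,0,0,0,0,0,0.034],[0,0,0,0,0,0,0.030],[0,0,0,0,0,0,0.026],[0,0,0,0,0,0,0.02],[0,0,0,0,0,0,0.015],[0,0,0,0,0,0,0.015]]' 30
python3 -m handwheel '[[0,0,0,0,0,0,0.015],[0,0,0,0,0,0,0.015]]'
python3 - <<'E'
from h import *
need([428.3,-241.1,37],rot(0))
E
```

```text
time: 12.87
tool_pos: [429.2, -242.3, 39.9]
tcp_rot: [180.0, -0.1, -6.3]
ft_force: [-0.4, 1.2, 6.1]
finger_gap: 25.5
grip_force: 29.2
time: 13.03
tool_pos: [429.2, -242.3, 39.9]
tcp_rot: [180.0, -0.1, -6.3]
ft_force: [-1.5, 1.6, 6.2]
finger_gap: 24.6
grip_force: 29.2
t 13.03 tcp [ 429.2 -242.3   39.9] [ 1.7998e+02 -7.0000e-02 -6.2600e+00] gap 24.6 F [-1.5  1.6  6.2]
 shift now-axes [-1.  -1.1  2.9] target-axes [-1.  -1.1  2.9] turn [ 0.02 -0.07 -0.  ]
```

```bash
python3 -m handwheel '[[0,0,-0.006,0,0,0,0.015],[0,0,-0.020,0,0,0,0.015],[0,0,-0.030,0,0,0,0.015],[0,0,-0.032,0,0,0,0.015],[0,0,-0.035,0,0,0,0.015],[0,0,-0.035,0,0,0,0.015],[0,0,-0.025,0,0,0,0.015],[0,0,-0.010,0,0,0,0.015]]'
python3 - <<'E'
from h import *
need([*lane(0.9,0,0)[:2],230],rot(0))
E
```

```text
time: 13.7
tool_pos: [430.1, -243.2, 237.3]
tcp_rot: [179.8, -0.4, -6.3]
ft_force: [0.8, -0.8, 0.1]
finger_gap: 25.1
grip_force: 29.5
t 13.7 tcp [ 430.1 -243.2  237.3] [179.8   -0.36  -6.26] gap 25.1 F [ 0.8 -0.8  0.1]
 shift now-axes [ 122.4 -271.8    7.1] target-axes [ 122.5 -271.7    7.3] turn [ 0.2  -0.36 -0.  ]
```

```bash
python3 -m handwheel '[[0.004,-0.015,0,0,0,0,0.015],[0.008,-0.032,0,0,0,0,0.015],[0.008,-0.036,0,0,0,0,0.015],[0.008,-0.038,0,0,0,0,0.015],[0.008,-0.038,0,0,0,0,0.015],[0.008,-0.038,0,0,0,0,0.015],[0.008,-0.036,0,0,0,0,0.015],[0.006,-0.030,0,0,0,0,0.015]]'
python3 -m handwheel '[[0.004,-0.009,0,0,0,0,0.015],[0,0,0,0,0,0,0.015],[0,0,0,0,0,0,0.015]]'
python3 - <<'E'
from h import *
need([*lane(0.9,0,0)[:2],230],rot(0))
T,_=pose(); im,d,P=shot("wrist"); cv2.imwrite("pics/w4.png",im)
L=np.dstack([(P[...,:2]-CTR)@rot(0).as_matrix()[:2,:2]*[1,-1],P[...,2]])
m=(abs(L[...,2]-129)<3)&(abs(L[...,1])<45)&(abs(L[...,0])<50); q=L[m]; print("rim",m.sum(),q.min(0).round(1),q.max(0).round(1),cv2.minEnclosingCircle(q[:,:2].astype(np.float32)),np.median(q[:,2]))
A=np.c_[q[:,:2],np.ones(len(q))]; print("rim plane",np.linalg.lstsq(A,q[:,2],rcond=None)[0].round(4))
Q=(P-T[:3,3])@T[:3,:3]; m=(abs(Q[...,0])<50)&(abs(Q[...,1])<50)&(Q[...,2]>-10)&(Q[...,2]<60)&(im.max(2)<90); q=Q[m]
print("held",m.sum(),q.min(0).round(1),q.max(0).round(1))
np.savez("w4.npz",im=im,Q=Q,L=L)
E
```

```text
time: 14.37
tool_pos: [514.8, 15.6, 231.1]
tcp_rot: [-180.0, 0.1, -6.2]
ft_force: [-0.0, -0.3, 0.7]
finger_gap: 25.2
grip_force: 29.6
time: 14.62
tool_pos: [519.4, 21.5, 231.0]
tcp_rot: [180.0, 0.1, -6.2]
ft_force: [0.5, -1.2, -0.2]
finger_gap: 24.8
grip_force: 29.7
t 14.62 tcp [519.4  21.5 231. ] [ 1.7996e+02  9.0000e-02 -6.1800e+00] gap 24.8 F [ 0.5 -1.2 -0.2]
 shift now-axes [62.6  1.2  0.9] target-axes [62.6  1.1  1. ] turn [0.04 0.09 0.08]
rim 1821 [-26.6 -28.5 126. ] [ 30.1  28.5 130.6] ((1.836778163909912, -0.21902894973754883), 28.842079162597656) 128.26998987278876
rim plane [-5.000000e-04  5.000000e-04  1.282458e+02]
held 9801 [-30.6 -30.2 -10. ] [29.9 31.1 31.6]
```

View pics/w4.png

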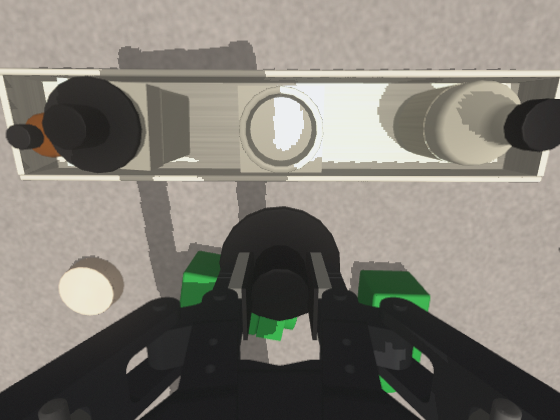

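The jar mouth is at (281,130) and level (rim lane 1.8,−0.2, z 128). The lid is held below at (281,250). Next I'll measure the lid's tilt and centre in the tool frame.

```bash
python3 - <<'E'
from h import *
z=np.load("w4.npz"); Q=z["Q"]; im=z["im"]
m=(Q[...,2]>19)&(Q[...,2]<34)&(np.hypot(Q[...,0],Q[...,1])<40)&(im.max(2)<90); q=Q[m]
q=q[q[:,0]>8]; A=np.c_[q[:,:2],np.ones(len(q))]
for _ in range(4):
    c=np.linalg.lstsq(A,q[:,2],rcond=None)[0]; e=abs(A@c-q[:,2]); k=e<max(1,2*e.std()); q,A=q[k],A[k]
print(len(q),"plane",c.round(3),e.std(), q.min(0).round(1),q.max(0).round(1))
ang=np.degrees(np.arctan2(q[:,1],q[:,0])); rad=np.hypot(q[:,0],q[:,1]); E=[]
for a in range(-75,75,4):
    s=(ang>=a)&(ang<a+4)
    if s.sum()>8: i=np.argmax(np.where(s,rad,0)); E.append(q[i,:2])
E=np.array(E); s=np.linalg.lstsq(np.c_[2*E,np.ones(len(E))],(E**2).sum(1),rcond=None)[0]; print("centre",s[:2].round(2),"r",np.sqrt(s[2]+s[0]**2+s[1]**2).round(2))
need([*lane(1.8,-0.2,0)[:2],231],rot(0))
E
```

```text
3131 plane [1.4000e-02 2.0000e-03 2.6177e+01] 0.26698230772453857 [  8.  -28.2  25.3] [29.9 29.4 27.6]
centre [-0.46  0.5 ] r 30.08
t 14.67 tcp [519.3  20.8 231.2] [ 1.7996e+02  8.0000e-02 -6.2600e+00] gap 24.9 F [ 0.4  0.3 -0.4]
 shift now-axes [63.5  0.6  0.1] target-axes [63.5  0.6  0.2] turn [0.04 0.08 0.  ]
```

```bash
python3 -m handwheel '[[0.008,0,0,0,0,0,0.015],[0.016,0,0,0,0,0,0.015],[0.016,0,0,0,0,0,0.015],[0.014,0,0,0,0,0,0.015],[0.008,0,0.008,0,0,0,0.015],[0.002,0,0.020,0,0,0,0.015],[0,0,0.018,0,0,0,0.015],[0,0,0.008,0,0,0,0.015]]'
python3 -m handwheel '[[0,0,0,0,0,0,0.015],[0,0,0,0,0,0,0.015],[0,0,0,0,0,0,0.015]]'
python3 - <<'E'
from h import *
need(lane(2.3,0,160.5),rot(0))
E
```

```text
time: 15.33
tool_pos: [582.6, 12.9, 174.9]
tcp_rot: [180.0, 0.2, -6.4]
ft_force: [-0.8, -0.1, -1.6]
finger_gap: 25.1
grip_force: 29.7
time: 15.58
tool_pos: [584.1, 14.1, 179.2]
tcp_rot: [-180.0, -0.1, -6.3]
ft_force: [0.6, -0.4, 0.5]
finger_gap: 25.0
grip_force: 29.7
t 15.58 tcp [584.1  14.1 179.2] [-1.80e+02 -1.00e-01 -6.29e+00] gap 25.0 F [ 0.6 -0.4  0.5]
 shift now-axes [-1.2  0.8 18.7] target-axes [-1.2  0.8 18.7] turn [-0.   -0.1  -0.03]
```

```bash
python3 -m handwheel '[[-0.001,0.0005,0.004,0,0,0,0.015],[0,0,0.004,0,0,0,0.015],[0,0,0.003,0,0,0,0.015],[0,0,0.002,0,0,0,0.015],[0,0,0.002,0,0,0,0.015],[0,0,0.001,0,0,0,0.015],[0,0,0,0,0,0,0.015],[0,0,0,0,0,0,0.015]]'
python3 - <<'E'
from h import *
need(lane(2.3,0,160.5),rot(0))
E
```

```text
time: 16.25
tool_pos: [582.4, 14.3, 161.8]
tcp_rot: [180.0, 0.0, -6.2]
ft_force: [0.7, 0.1, -0.9]
finger_gap: 24.8
grip_force: 29.7
t 16.25 tcp [582.4  14.3 161.8] [ 1.80e+02  1.00e-02 -6.25e+00] gap 24.8 F [ 0.7  0.1 -0.9]
 shift now-axes [0.6 0.8 1.3] target-axes [0.6 0.8 1.3] turn [0.   0.01 0.01]
```

The spigot is in the mouth without contact force, so I'll make the last few millimetres in small steps.

```bash
python3 -m handwheel '[[0,0,0.001,0,0,0,0.015],[0,0,0,0,0,0,0.015],[0,0,0,0,0,0,0.015]]'
python3 -m handwheel '[[0,0,0.001,0,0,0,0.015],[0,0,0,0,0,0,0.015],[0,0,0,0,0,0,0.015]]'
```

```text
time: 16.5
tool_pos: [582.5, 14.3, 161.0]
tcp_rot: [-180.0, -0.0, -6.3]
ft_force: [0.6, 0.6, -0.1]
finger_gap: 24.6
grip_force: 29.8
time: 16.75
tool_pos: [582.9, 14.2, 161.0]
tcp_rot: [-180.0, -0.1, -6.3]
ft_force: [-1.3, 0.7, 4.6]
finger_gap: 24.8
grip_force: 30.2
```

The lid is seated (+4.6 N). I'll release and retreat upwards.

```bash
python3 -m handwheel '[[0,0,0,0,0,0,0.024],[0,0,0,0,0,0,0.026],[0,0,0,0,0,0,0.028],[0,0,0,0,0,0,0.032],[0,0,0,0,0,0,0.040],[0,0,0,0,0,0,0.050],[0,0,0,0,0,0,0.050],[0,0,0,0,0,0,0.050]]' 20
python3 -m handwheel '[[0,0,-0.010,0,0,0,0.050],[0,0,-0.025,0,0,0,0.050],[0,0,-0.030,0,0,0,0.050],[-0.025,0,-0.020,0,0,0,0.050],[-0.035,0,-0.010,0,0,0,0.050],[-0.035,0,0,0,0,0,0.050],[-0.035,0,0,0,0,0,0.050],[0,0,0,0,0,0,0.050]]'
python3 - <<'E'
from h import *
for _ in range(2): 
    T,_s=pose(); im,d,P=shot("wrist")
L=np.dstack([(P[...,:2]-CTR)@rot(0).as_matrix()[:2,:2]*[1,-1],P[...,2]]); dk=(im.max(2)<90)&(abs(L[...,1])<45)&(abs(L[...,0])<50)
q=L[dk&(abs(L[...,2]-135)<4)]; A=np.c_[q[:,:2],np.ones(len(q))]; print("disc",len(q),cv2.minEnclosingCircle(q[:,:2].astype(np.float32)),np.linalg.lstsq(A,q[:,2],rcond=None)[0].round(3),np.median(q[:,2]))
q=L[dk&(abs(L[...,2]-163)<4)]; print("knob",len(q),q.mean(0))
a,_,P=shot("scene"); cv2.imwrite("pics/fin.png",np.hstack([cv2.resize(a[130:300,170:340],(400,400)),cv2.resize(im,(400,300)).repeat(1,0) if False else cv2.copyMakeBorder(cv2.resize(im,(400,300)),0,100,0,0,0)]))
L=np.dstack([(P[...,:2]-CTR)@rot(0).as_matrix()[:2,:2]*[1,-1],P[...,2]])
for nn,lo,hi in(("plus",80,180),("minus",-190,-80)):
    q2=L[(L[...,1]>lo)&(L[...,1]<hi)&(L[...,2]>110)&(abs(L[...,0])<70)]; print(nn,q2.min(0).round(),q2.max(0).round(),np.median(q2,0).round())
s=r.sense(); print(s["time"],s["tool_pos"],s["ft_force"])
E
```

```text
time: 17.42
tool_pos: [582.4, 14.2, 159.8]
tcp_rot: [180.0, 0.0, -6.3]
ft_force: [-0.6, 0.2, -1.2]
finger_gap: 50.1
grip_force: 0.0
time: 18.08
tool_pos: [448.0, 29.2, 254.7]
tcp_rot: [-180.0, 0.1, -6.2]
ft_force: [-0.3, 0.0, -0.6]
finger_gap: 50.1
grip_force: 0.0
disc 4098 ((0.4525807797908783, 0.5538195371627808), 30.775911331176758) [-3.00000e-03  1.00000e-03  1.34554e+02] 134.57524047799075
knob 1354 [ -1.3473746    0.37969424 162.35495891]
plus [-27.  94. 110.] [ 37. 159. 166.] [ 12. 135. 134.]
minus [ -22. -167.  110.] [  35. -114.  174.] [  11. -136.  128.]
18.2333 [453.66043649  28.39161015 256.12260988] [ 0.22316787 -0.10574647  0.23026252]
```

View pics/fin.png

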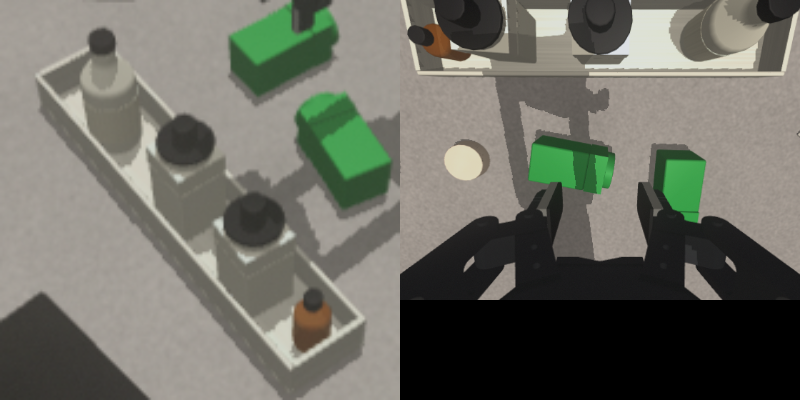

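The jar is upright with its lid seated level at (184,140), disc top at z 134.6, and the neighbours have not moved. The gripper is clear at z 256, so I'm handing in.

```bash
python3 -c "
from bench import r
print(r.hand_in())"
```

```text
the job is handed in; nothing more can be done
None
```

The jar stands upright on the tray floor with its lid seated level, its neighbours where they stood, and the job is handed in at about 18 s; the hand-in returned no verdict, so this rests on my own camera checks.

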